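# Set the hob to its third click and start it

## Robot

A 6-joint arm with a two-finger parallel gripper is mounted at the origin on the work surface. World frame = base frame: x ahead of the robot, y to its left, z up, the work surface at z = 0. Lengths are in m, angles in rad, forces in N, time in s.
With the tool pointing down it reaches from about 0.425 to 0.95 m from the base axis. Payload 3.5 kg.
Tool frame: the origin (TCP) lies midway between the tips of the shut fingers; the grasp point (between the pads) lies 19 mm behind it; z points along the fingers, x is the direction in which the jaws open and shut, and the axes are right-handed (so a half turn about z gives the same grasp; the last joint's range is limited). The gripper opens to 85 mm and grips with 20 to 120 N. Pads are 22 mm wide; open, the fingers measure 114 mm over their backs; the gripper's body (76 mm by 85 mm) begins 54 mm behind the grasp point. The pads swing forward as they close: fully open they stand 13 mm farther back than shut.
Start: joints at [-1.409, 0.286, 1.577, -0, 1.279, -0.15], TCP at [0.207, -0.642, 0.231] pointing down, gripper open.
Joint ranges: [-2.77, 2.77], [-0.9, 2.22], [0.21, 2.48], [-1.53, 4.67], [0.24, 2.81], [-2.84, 2.84]. Speed limits (rad/s): [2.79, 2.79, 3.14, 3.14, 3.14, 3.14].

## Interface

Orientations are given as a 3x3 rotation matrix whose columns are the frame's x, y, z axes.
In Python, from bench import env, release, clamp, planner, vision, models gives the robot as it stands. The module is installed in compiled form; this text tells all that it offers. Calls block until the motion is done:
- env.move_pose(position, orientation): joint-space move of the TCP to a pose.
- env.move_straight(position, orientation=None, rate=0.15, max_force=None): straight line of the TCP; orientation=None keeps the orientation; rate is the mean speed in m/s. With max_force (N) it stops when the force on the tool has changed by that much, and returns True; else False.
- env.move_j(angles): joint-space move.
- release() and clamp(f_grip=None): open the fingers fully, or close them until they stop; f_grip is the grip in N (None keeps the last).
- env.dwell(seconds).
- planner.solve_ik(position, orientation): joint angles nearest the present ones, or None.
- env.get_state(): the state.
- vision.grab_frame(name): name is "scene" or "top" or "wrist"; returns a dict with "img" (480x640x3 uint8, blue, green, red), "depth" (480x640 float32, m along the optical axis (not along the pixel's ray), 0 where there is no reading), "intrinsics" (3x3 intrinsics, pixels), "R" (3x3) and "t" (3): a world point X has camera coordinates R X + t; the wrist camera has in their place "tool_from_camera" (4x4, takes a point from camera to tool coordinates, whose origin is the TCP and whose axes are the tool frame's). Camera axes: x right, y down, z forward; pixel columns grow to the right and rows downward; lengths in m; the calibration is good to about 2 mm. A picture is of the moment at which its call begins: read the wrist's pose just before it.
A pose or a line that the arm cannot do raises env.PlanningError and nothing moves.
- env.sign_off(): hands the job in, once; it reports no verdict.
Trained networks look in a picture, given as the dict that the camera call returned (one of the last four; its "shot" number tells which), for a name from the list of things; names that differ only in an ending like _2 or _b are one class to them, and where a whole thing is asked for, a point or a joint stands for the part that bears it (a point fixed in the world has none). Each returns a list of dicts, best first, with "score" (0 to 1); they miss things now and then, are a little off and sometimes report something else, mostly with a low value. They report only what shows in the picture. A call takes as long as a camera call.
- models.boxes_of(picture, query): "position" ([x, y, z] in m, in the coordinates of the camera as it stood for that picture, good to about 4 mm: the middle of the surface that is visible of it).
- models.regions_of(picture, query): "pixels" (480x640 bool, what is visible of it).
- models.tip_of(picture, query): "position" ([x, y, z] in m, in the coordinates of the camera as it stood for that picture, good to about 4 mm: a listed point, or the origin of a listed thing).
The state is a dict: "time": time; "joint_pos": joint angles; "qvel": joint speeds; "joint_efforts": joint torques, N m; "tcp_pos": TCP position; "tool_rot": TCP orientation; "ft_force": force on the tool from outside, world axes, zero at the start; "ft_torque": the same for the moment, N m; "width": finger opening in m.
Only numpy, scipy, OpenCV 4.12 (cv2) and the standard library are available. Lean on these libraries where they do the work, as an engineer would, in place of code of your own. Each camera call takes 0.05 s, during which the arm holds its last target.

## Task

Put the portable hob on its third power step: with a fingertip push the black lever on its front ledge along its slot, away from the end marked with a dot, counting the clicks, and stop at the third click without slipping on into the fourth. Then press the round button fully down to start it, let go, and leave the square button alone. Push the lever gently, never pinch it, and leave the pot and everything else standing where it is.

Things in the scene. Friction and masses are not known exactly. Their poses are not given: they have to be found in the camera images.
- hob: Portable steel hob fixed on the counter, 380 mm square, 60 mm tall. Origin: centre of its underside; x from its front ledge to its back, y to the left as the robot sees it, z up. The ledge is flat at z = 60 mm; the lever's slot lies on x = -130 mm from y = -123 to +5 mm, the two buttons farther left on the same line. Place and yaw vary.
- slot_dot (a point): Small dark dot on the ledge, 28 mm behind the slot, at its right end: hob y = -109 mm. The lever starts here.
- third_tick (a point): Middle of the third of five short dark ticks on the ledge, 28 mm behind the slot, one per click: hob y = -85, -67, -49 (this one), -31, -13 mm, counted from the dot. The white line on the knob's top is level with it when the lever sits in the third click.
- power (a joint): Lever position in m along hob +y: 0 by the dot to 0.111. Starts loose, 0 to 0.010. Clicks (sprung notches) at 0.030, 0.048, 0.066 (the third), 0.084, 0.102; ridges half-way between, first at 0.021. A slow push takes 0.5 to 1 N when free, about 5 to 9 N at the foot of a ridge, then fades; past its top the lever snaps about 9 mm ahead of the finger into the notch, stays, and the push drops to 0.
- lever_knob: The lever's black knob: an upright block 30 mm along the hob's x, 12 mm along its y, on a short stem; its underside is 6 mm and its top 32 mm above the ledge. Origin: on the ledge's surface below its middle, moving with it; axes as the hob's. At lever position q it is at hob x = -130 mm, y = -115 mm + q.
- lever_top (a point): Middle of the knob's top, 32 mm above the ledge.
- round_button_top (a point): Middle of the top of the round grey start button, 28 mm across, on a black round collar 36 mm across; the top stands 14 mm above the ledge. On the slot's line at hob y = +90 or +150 mm; the square button has the other place.
- round_button (a joint): Travel of the round button in m, 0 up to 0.006 fully down; a spring of about 1.5 N at first and 4.5 N fully down, comes up by itself.
- square_button_top (a point): Middle of the top of the square grey button, 26 mm wide, on a black square collar 34 mm wide; top 14 mm above the ledge. Not to be pressed.
- square_button (a joint): Travel of the square button in m, 0 up to 0.006 down; not to be pressed.
- pot: Steel cooking pot on the hob behind the ledge, 190 mm across, 100 mm tall. A bystander, loose; leave it where it stands. Origin: centre of its underside.
- shaker: Small steel shaker on the hob, 36 mm across, 56 mm tall, some 60 to 75 mm behind the slot's line. A bystander, loose; leave it where it stands. Origin: centre of its underside.
- dish: White sauce dish on the counter just in front of the hob, 72 mm across, 26 mm tall. A bystander, loose; leave it where it stands. Origin: centre of its underside.
- mug: Blue mug left of the hob, 80 mm across, 90 mm tall, with a handle. A bystander, loose; leave it where it stands. Origin: centre of its underside.
- oil: Amber bottle left of the hob, 60 mm across, 210 mm tall. A bystander, loose; leave it where it stands. Origin: centre of its underside.
- jar: Glass jar right of the hob, 72 mm across, 100 mm tall. A bystander, loose; leave it where it stands. Origin: centre of its underside.
- bowl: Steel bowl right of the hob, 130 mm across, 60 mm tall. A bystander, loose; leave it where it stands. Origin: centre of its underside.

How it is judged:
By the outcome, as a careful person would: the job done as asked, in the order asked, and still so for the second after the job is handed in, with the robot touching nothing.
It also fails if it takes over 54 s, if anything falls off the work surface, if the arm or the gripper's body presses on something with over 40 N, if the wrist force passes 120 N, or if a joint passes its speed limit or range.

## Working session

There is one attempt and no reset: what is moved stays moved. The work goes in short steps, each a Python script; the robot and the scene stay as the last script left them, time stands still between calls to the robot, and variables do not carry over. Pictures are saved under pics/ and viewed, and the job is handed in when it is done.

```bash
mkdir -p pics; ls
cat > h.py <<'E'
import numpy as np, cv2
from bench import env, release, clamp, planner, vision, models
def w(f,p): return f["R"].T@(np.asarray(p)-f["t"])
E
python3 - <<'E'
from h import *
s=env.get_state(); print(s["time"],s["tcp_pos"],s["tool_rot"],s["ft_force"],s["width"])
for n in ["top","scene"]:
    f=vision.grab_frame(n); cv2.imwrite(f"pics/{n}0.png",f["img"])
    for q in ["hob","slot_dot","third_tick","lever_top","lever_knob","round_button_top","square_button_top","shaker","dish","pot"]:
        r=models.tip_of(f,q)
        print(n,q,[(np.round(w(f,x["position"]),4),round(x["score"],2)) for x in r[:2]])
E
```

```text
pics
0.0 [ 0.20697337 -0.6417998   0.22997033] [[ 3.06721761e-01 -9.51799147e-01 -3.79703086e-04]
 [-9.51796499e-01 -3.06721813e-01  2.27001176e-03]
 [-2.27705848e-03 -3.34861937e-04 -9.99997351e-01]] [ 0.10485395  0.65905015 -0.45413199] 0.0854565787807181
top hob [(array([ 0.6305, -0.0417, -0.0019]), 0.74)]
top slot_dot [(array([ 0.5108, -0.1245,  0.0616]), 0.68)]
top third_tick [(array([ 0.5188, -0.0676,  0.0601]), 0.86)]
top lever_top [(array([ 0.4815, -0.1179,  0.0909]), 0.59)]
top lever_knob [(array([ 0.4484,  0.3991, -0.0013]), 0.72), (array([ 0.4799, -0.1173,  0.058 ]), 0.65)]
top round_button_top [(array([0.5249, 0.075 , 0.0729]), 0.66)]
top square_button_top [(array([ 0.7257, -0.0363,  0.0624]), 0.5), (array([0.5325, 0.1356, 0.0763]), 0.43)]
top shaker [(array([0.6005, 0.1141, 0.0636]), 0.83), (array([0.5243, 0.0756, 0.075 ]), 0.67)]
top dish [(array([ 0.3944,  0.0561, -0.001 ]), 0.84)]
top pot [(array([ 0.7266, -0.0392,  0.0649]), 0.94)]
scene hob []
scene slot_dot [(array([ 0.5058, -0.127 ,  0.0586]), 0.97)]
scene third_tick [(array([ 0.5171, -0.0685,  0.0613]), 0.95)]
scene lever_top [(array([ 0.4762, -0.1192,  0.0918]), 0.41), (array([0.5195, 0.0738, 0.0718]), 0.33)]
scene lever_knob [(array([ 0.4849, -0.1212,  0.0602]), 0.7)]
scene round_button_top [(array([0.5161, 0.0766, 0.0703]), 0.54)]
scene square_button_top []
scene shaker [(array([0.5994, 0.1157, 0.06  ]), 0.56)]
scene dish [(array([3.926e-01, 5.930e-02, 2.000e-04]), 0.72)]
scene pot [(array([ 0.7278, -0.0442,  0.0592]), 0.95)]
```

View pics/top0.png

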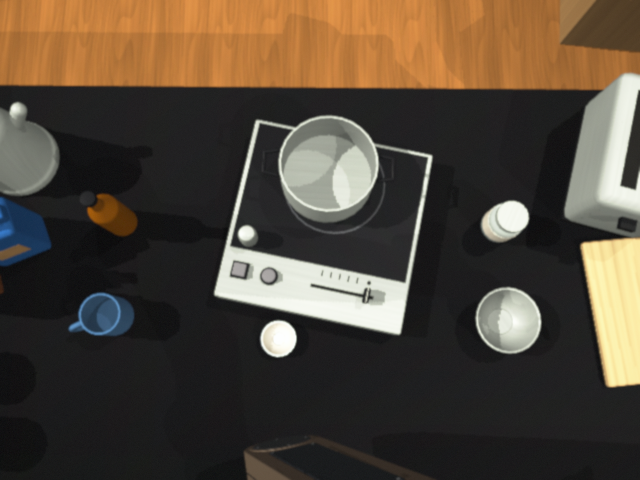

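View pics/scene0.png

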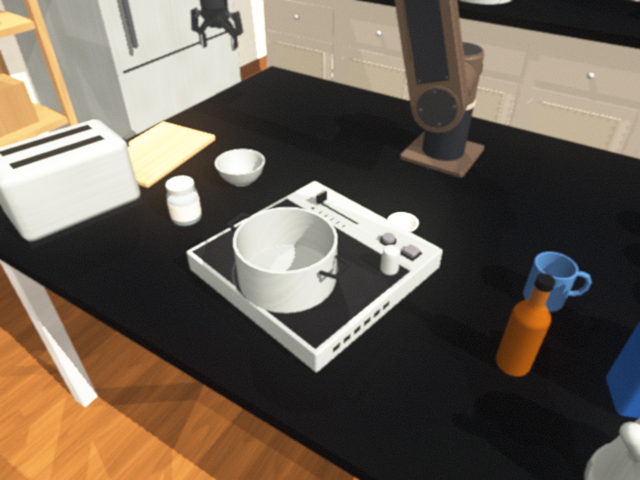

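```bash
cat >> h.py <<'E'
def fit(H,W):  # 2D rigid hob->world
    H=np.array(H);W=np.array(W);h=H-H.mean(0);v=W-W.mean(0)
    a=np.arctan2((h[:,0]*v[:,1]-h[:,1]*v[:,0]).sum(),(h*v).sum())
    R=np.array([[np.cos(a),-np.sin(a)],[np.sin(a),np.cos(a)]])
    t=W.mean(0)-R@H.mean(0); return a,R,t,W-(H@R.T+t)
def tool(a): # tool x along hob x, z down
    x=np.array([np.cos(a),np.sin(a),0]);z=np.array([0,0,-1.]);return np.c_[x,np.cross(z,x),z]
E
python3 - <<'E'
from h import *
H=[(-.102,-.109),(-.102,-.049),(-.13,.09),(-.13,.15),(-.102,-.109),(-.102,-.049),(-.13,.09)]
W=[(.5108,-.1245),(.5188,-.0676),(.5249,.075),(.5325,.1356),(.5058,-.127),(.5171,-.0685),(.5161,.0766)]
a,R,t,e=fit(H,W);print(a,t,np.round(e,4))
M=tool(a); p=R@[-.13,-.02]+t
clamp(20)
M2=M.copy();M2[:,:2]*=-1
for m in (M,M2): print(planner.solve_ik([p[0],p[1],.33],m))
s=env.get_state();print(s["time"],s["width"])
env.move_pose([p[0],p[1],.33],M)
s=env.get_state();f=vision.grab_frame("wrist");print(s["time"],s["tcp_pos"],f["tool_from_camera"],f["intrinsics"])
cv2.imwrite("pics/w1.png",f["img"])
T=f["tool_from_camera"]
for q in ["slot_dot","third_tick","lever_top","lever_knob","round_button_top","square_button_top","shaker","hob"]:
    for x in models.tip_of(f,q)[:2]:
        P=s["tool_rot"]@(T[:3,:3]@x["position"]+T[:3,3])+s["tcp_pos"]
        print(q,np.round(P,4),round(x["score"],2),"hob",np.round(R.T@(P[:2]-t),4))
print(s["ft_force"])
E
```

```text
-0.20372933685043937 [ 0.6292377  -0.03936631] [[ 0.0035  0.001 ]
 [-0.0006 -0.0009]
 [ 0.0048 -0.0001]
 [ 0.0002  0.0018]
 [-0.0015 -0.0015]
 [-0.0023 -0.0018]
 [-0.004   0.0015]]
[-2.69115028e-01 -1.72135747e-01  1.87790987e+00 -4.44089210e-16
  1.43581853e+00 -6.53856916e-02]
None
1.8667 0.0002734684616945618
4.2917 [ 0.49795066 -0.03336753  0.32977101] [[ 9.99999663e-01  2.68887085e-05 -8.20785529e-04 -1.77127256e-04]
 [ 2.26891873e-04  9.51514486e-01  3.07603855e-01 -7.90656047e-02]
 [ 7.89260391e-04 -3.07603937e-01  9.51514159e-01 -1.43424261e-01]
 [ 0.00000000e+00  0.00000000e+00  0.00000000e+00  1.00000000e+00]] [[348.88250973   0.         315.29745396]
 [  0.         348.88250973 235.80497985]
 [  0.           0.           1.        ]]
slot_dot [ 0.5042 -0.1248  0.0608] 0.75 hob [-0.1051 -0.109 ]
third_tick [ 0.519  -0.0715  0.0598] 0.57 hob [-0.1015 -0.0538]
third_tick [0.5979 0.115  0.0595] 0.45 hob [-0.0619  0.1448]
lever_top [ 0.4791 -0.1223  0.0957] 0.61 hob [-0.1302 -0.1116]
lever_knob [ 0.4799 -0.1155  0.064 ] 0.8 hob [-0.1308 -0.1047]
lever_knob [ 6.264e-01 -3.870e-02 -1.000e-04] 0.52 hob [-0.003   0.0001]
round_button_top [0.5232 0.0754 0.0739] 0.84 hob [-0.127  0.091]
square_button_top [0.5353 0.1344 0.0758] 0.87 hob [-0.1271  0.1512]
shaker [0.5972 0.1152 0.0632] 0.58 hob [-0.0627  0.1448]
hob [ 6.286e-01 -3.730e-02 -3.000e-04] 0.65 hob [-0.001   0.0019]
[-0.4625712   0.83204603  0.25781289]
```

View pics/w1.png

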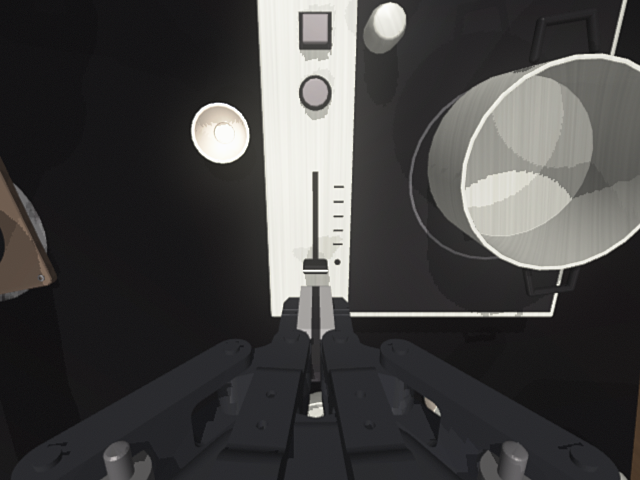

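```bash
cat >> h.py <<'E'
def ray(s,f,u,v,z):
    T=f["tool_from_camera"];d=np.linalg.inv(f["intrinsics"])@[u,v,1]
    o=s["tool_rot"]@T[:3,3]+s["tcp_pos"]; d=s["tool_rot"]@T[:3,:3]@d
    return (o+d*(z-o[2])/d[2])[:2]
E
python3 - <<'E'
from h import *
s=env.get_state();f=vision.grab_frame("wrist");g=cv2.cvtColor(f["img"],cv2.COLOR_BGR2GRAY)
roi=(g[175:275,329:347]<130).astype(np.uint8)
n,l,st,c=cv2.connectedComponentsWithStats(roi)
c=c[1:]+[329,175];c=c[np.argsort(-c[:,1])];ar=st[1:,4];print(np.round(c,1),ar)
H=[(-.102,y) for y in (-.109,-.085,-.067,-.049,-.031,-.013)]
if len(c)==6:
    W=[ray(s,f,u,v,.06) for u,v in c]
    b=[ray(s,f,315,92,.074),ray(s,f,315.5,28.5,.074)]
    a,R,t,e=fit(H+[(-.13,.09),(-.13,.15)],W+b);print(a,t,np.round(e*1e3,1))
    print("lever top line?");
    for v in range(256,276): print(v,g[v,315],np.round(R.T@(ray(s,f,315,v,.092)-t),4))
E
```

```text
[[336.9 262.1]
 [337.2 244.5]
 [338.  230.5]
 [338.2 216.5]
 [338.  202. ]
 [338.5 187. ]] [10  9 17 18 17 22]
-0.20609828975392777 [ 0.62840572 -0.04009112] [[-0.1 -0.3]
 [-0.2 -0.4]
 [ 0.4 -0.2]
 [ 0.3 -0.3]
 [-0.4 -0.1]
 [-0.1  0.1]
 [-0.1  0.9]
 [ 0.2  0.3]]
lever top line?
256 59 [-0.13   -0.0886]
257 59 [-0.13   -0.0899]
258 64 [-0.13   -0.0911]
259 59 [-0.13   -0.0924]
260 55 [-0.13   -0.0936]
261 55 [-0.13   -0.0949]
262 55 [-0.1299 -0.0962]
263 56 [-0.1299 -0.0974]
264 54 [-0.1299 -0.0987]
265 56 [-0.1299 -0.1   ]
266 66 [-0.1299 -0.1013]
267 66 [-0.1299 -0.1025]
268 54 [-0.1299 -0.1038]
269 78 [-0.1299 -0.1051]
270 209 [-0.1299 -0.1064]
271 202 [-0.1299 -0.1077]
272 114 [-0.1299 -0.109 ]
273 53 [-0.1299 -0.1103]
274 91 [-0.1299 -0.1116]
275 157 [-0.1299 -0.1129]
```

```bash
cat >> h.py <<'E'
A=-0.206098; HR=np.array([[np.cos(A),-np.sin(A)],[np.sin(A),np.cos(A)]]); HT=np.array([.628406,-.040091])
def P(x,y,z): return np.r_[HR@[x,y]+HT,z]
def hobp(s): return np.r_[HR.T@(s["tcp_pos"][:2]-HT),s["tcp_pos"][2]]
def fh(s): return np.r_[HR.T@s["ft_force"][:2],s["ft_force"][2]]
E
python3 - <<'E'
from h import *
M=tool(A)
env.move_pose(P(-.13,-.155,.16),M)
env.move_straight(P(-.13,-.155,.074),M,rate=.08)
env.move_straight(P(-.13,-.133,.074),M,rate=.05)
s=env.get_state();f0=fh(s);print(s["time"],hobp(s),f0)
y=-.133
while y<-.092:
    y+=.001; env.move_straight(P(-.13,y,.074),M,rate=.02)
    s=env.get_state();print(round(s["time"],2),round(y,4),np.round(hobp(s),4),np.round(fh(s)-f0,1))
    if (fh(s)-f0)[1]<-3: break
E
```

```text
7.4833 [-0.13000658 -0.13270086  0.07399173] [-0.02387552 -0.13603002  0.25841837]
7.73 -0.132 [-0.13   -0.1321  0.074 ] [-0.4  0.1 -0.4]
7.98 -0.131 [-0.13  -0.131  0.074] [-0.3 -0.8 -0.3]
8.23 -0.13 [-0.13  -0.13   0.074] [0.  1.6 0. ]
8.48 -0.129 [-0.13  -0.129  0.074] [-0.4  0.4 -0.2]
8.73 -0.128 [-0.13   -0.1279  0.074 ] [-0.3  0.4 -0.3]
8.98 -0.127 [-0.13   -0.1269  0.074 ] [ 0.3 -0.1 -1.4]
9.23 -0.126 [-0.13  -0.126  0.074] [-0.  -0.6  0.7]
9.48 -0.125 [-0.13  -0.125  0.074] [-0.3  0.4 -0.6]
9.73 -0.124 [-0.13  -0.124  0.074] [ 0.2  0.6 -0.1]
9.98 -0.123 [-0.13   -0.1229  0.074 ] [ 0.6 -0.5  0. ]
10.23 -0.122 [-0.13   -0.1219  0.074 ] [-0.3 -0.4  1. ]
10.48 -0.121 [-0.13   -0.1209  0.074 ] [-0.6  0.8 -0.2]
10.73 -0.12 [-0.13   -0.1199  0.074 ] [-0.3  0.3 -0.4]
10.98 -0.119 [-0.13   -0.1193  0.074 ] [-0.2 -1.9 -0.3]
11.23 -0.118 [-0.13   -0.1188  0.0741] [-0.4 -5.1 -0.6]
```

Run:
```python
from h import *
M=tool(A); b=0.1
y=-.118;pk=0;
while y<-.108:
    y+=.001; env.move_straight(P(-.13,y,.074),M,rate=.02)
    s=env.get_state();F=fh(s)[1];pk=min(pk,F);print(round(s["time"],2),round(y,4),np.round(hobp(s),4),np.round(fh(s),1))
    if pk<-4 and F>-1: print("click");break
f=vision.grab_frame("wrist");cv2.imwrite("pics/w2.png",f["img"])
T=vision.grab_frame("top");cv2.imwrite("pics/t2.png",cv2.resize(T["img"][220:340,200:420],None,fx=3,fy=3))
```

```text
11.48 -0.117 [-0.13   -0.1178  0.0741] [ 0.  -4.4  0.1]
11.73 -0.116 [-0.13   -0.1162  0.0741] [-0.2 -3.9 -0.1]
11.98 -0.115 [-0.13   -0.1147  0.074 ] [-0.6 -2.4  0.4]
12.23 -0.114 [-0.13   -0.1136  0.074 ] [-0.6  0.3  1.5]
click
```

View pics/w2.png

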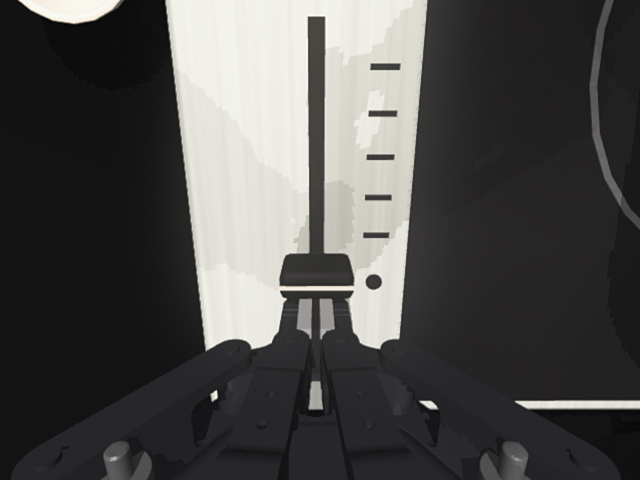

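Run:
```python
from h import *
s=env.get_state();f=vision.grab_frame("wrist")
print(fh(s),hobp(s))
for v in (287,289,291): print(HR.T@(ray(s,f,316,v,.092)-HT)+[0,.115])
for v in (282,235): print(HR.T@(ray(s,f,374,v,.06)-HT))
```

```text
[-0.30773902 -0.92751024  0.13458296] [-0.12997822 -0.1136238   0.07402063]
[-0.12998738  0.0185246 ]
[-0.12998723  0.01764778]
[-0.12998707  0.01676754]
[-0.10121159 -0.10950549]
[-0.10246299 -0.08505754]
```

```bash
cat >> h.py <<'E'
def leverq(name=None):
    s=env.get_state();f=vision.grab_frame("wrist");g=cv2.cvtColor(f["img"],cv2.COLOR_BGR2GRAY).astype(int)
    if name: cv2.imwrite(name,f["img"])
    # bright line between dark rows, cols 300-332
    col=g[100:420,295:337].mean(1)
    return col,s,f
def push(y,yend,pkmin=-3.5):
    M=tool(A);hist=[]
    while y<yend-1e-6:
        y+=.001; env.move_straight(P(-.13,y,.074),M,rate=.02)
        s=env.get_state();print(round(s["time"],2),round(y,4),np.round(hobp(s)[1],4),np.round(fh(s)[1],1))
E
python3 - <<'E'
from h import *
push(-.114,-.108)
leverq("pics/w3.png")
E
```

```text
12.63 -0.113 -0.1128 -0.7
12.88 -0.112 -0.1118 -1.7
13.13 -0.111 -0.1107 -0.2
13.38 -0.11 -0.1098 -0.0
13.63 -0.109 -0.1089 -0.1
13.88 -0.108 -0.108 -0.1
```

View pics/w3.png

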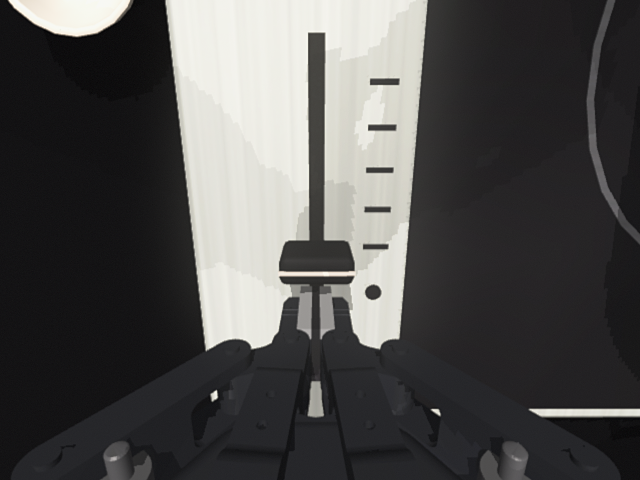

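The knob has jumped clear of the fingertip (white line at row 273, near the first tick at row 246 allowing for the knob's height), so this is click 1. I'll go on to click 2.

Run:
```python
from h import *
M=tool(A);env.move_straight(P(-.13,-.103,.074),M,rate=.02)
push(-.103,-.090)
_,s,f=leverq("pics/w4.png")
```

```text
14.58 -0.102 -0.102 0.6
14.83 -0.101 -0.1013 -2.6
15.08 -0.1 -0.1008 -4.3
15.33 -0.099 -0.0998 -5.4
15.58 -0.098 -0.0982 -2.9
15.83 -0.097 -0.0967 -2.7
16.08 -0.096 -0.0956 -2.1
16.33 -0.095 -0.0947 -1.0
16.58 -0.094 -0.0937 -0.3
16.83 -0.093 -0.0927 -0.6
17.08 -0.092 -0.0919 -0.5
17.33 -0.091 -0.0909 -0.2
17.58 -0.09 -0.0899 -0.0
```

View pics/w4.png

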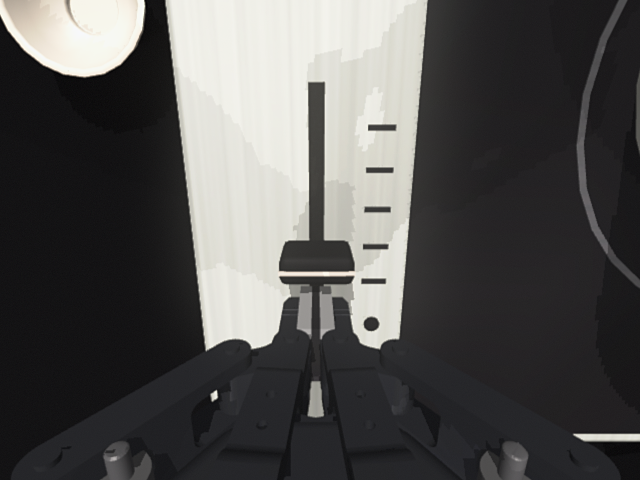

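The picture is the same but one tick further on (line at row 273, second tick at row 246): click 2. Now the third.

Run:
```python
from h import *
M=tool(A);env.move_straight(P(-.13,-.085,.074),M,rate=.02)
push(-.085,-.072)
_,s,f=leverq("pics/w5.png")
for v in (271,273,275): print(HR.T@(ray(s,f,316,v,.092)-HT)+[0,.115])
```

```text
18.28 -0.084 -0.084 0.2
18.53 -0.083 -0.0833 -2.2
18.78 -0.082 -0.0828 -4.7
19.03 -0.081 -0.0818 -4.8
19.28 -0.08 -0.0802 -2.5
19.53 -0.079 -0.0787 -2.4
19.78 -0.078 -0.0776 -0.6
20.03 -0.077 -0.0767 -0.4
20.28 -0.076 -0.0757 -0.7
20.53 -0.075 -0.0747 -0.3
20.78 -0.074 -0.0739 0.4
21.03 -0.073 -0.0729 0.0
21.28 -0.072 -0.072 0.2
[-0.13000632  0.06711475]
[-0.13000592  0.06626455]
[-0.13000551  0.06541108]
```

View pics/w5.png

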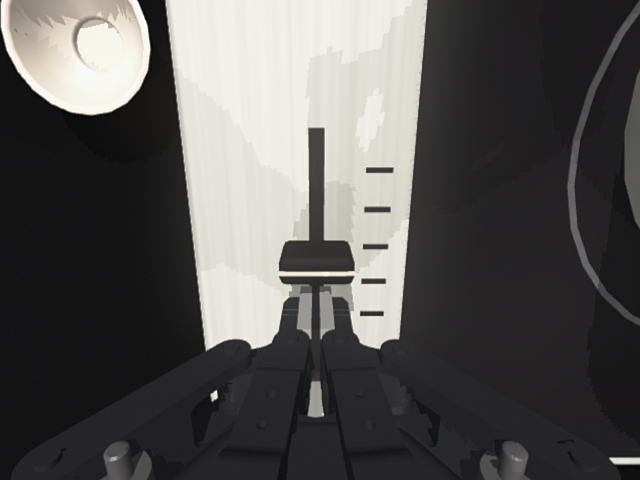

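Run:
```python
from h import *
M=tool(A)
env.move_straight(P(-.13,-.085,.074),M,rate=.05)
env.move_straight(P(-.13,-.085,.13),M,rate=.15)
env.move_straight(P(-.13,.09,.13),M,rate=.15)
env.move_straight(P(-.13,.09,.078),M,rate=.08)
s=env.get_state();f0=fh(s);print(s["time"],hobp(s),f0)
z=.078
while z>.064:
    z-=.001; env.move_straight(P(-.13,.09,z),M,rate=.02)
    s=env.get_state();F=(fh(s)-f0)[2];print(round(s["time"],2),round(z,4),np.round(hobp(s),4),np.round(F,1))
    if F>10: break
env.dwell(.3);s=env.get_state();print(hobp(s),fh(s)-f0)
cv2.imwrite("pics/w6.png",vision.grab_frame("wrist")["img"])
```

```text
24.3833 [-0.12969625  0.09007629  0.07818023] [ 0.05258798  0.1973952  -0.02070153]
24.63 0.077 [-0.1297  0.0901  0.0775] -0.5
24.88 0.076 [-0.13   0.09   0.076] 0.2
25.13 0.075 [-0.1301  0.09    0.0749] 0.5
25.38 0.074 [-0.1299  0.09    0.0741] 0.1
25.63 0.073 [-0.1298  0.09    0.0732] 1.3
25.88 0.072 [-0.1298  0.09    0.0722] 2.4
26.13 0.071 [-0.1298  0.09    0.0711] 1.7
26.38 0.07 [-0.1298  0.09    0.0701] 3.0
26.63 0.069 [-0.1298  0.09    0.0691] 4.4
26.88 0.068 [-0.1298  0.09    0.0681] 3.5
27.13 0.067 [-0.1298  0.09    0.068 ] 8.8
27.38 0.066 [-0.1297  0.09    0.0679] 13.5
[-0.12971697  0.09005168  0.06789706] [-5.2455434  -1.10226882 12.49801796]
```

View pics/w6.png

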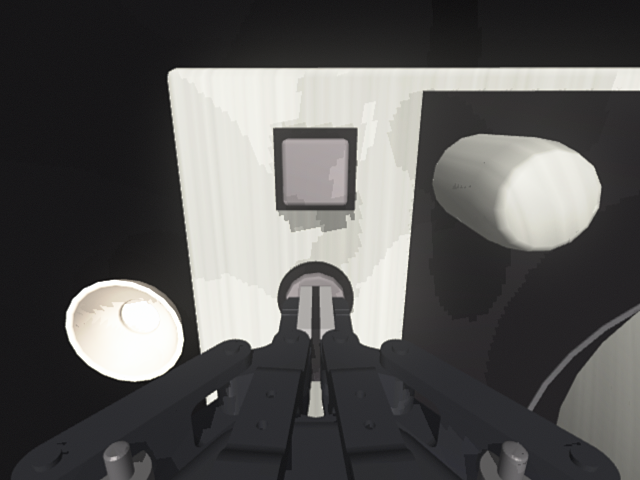

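Hard stop at z = 0.068, with 13 N: the button is fully down and the tip sits within its collar at (315,290). The square button is clear. I'll let go, retreat and check the lever.

Run:
```python
from h import *
M=tool(A)
env.move_straight(P(-.13,.09,.13),M,rate=.08)
env.move_straight(P(-.13,-.02,.33),M,rate=.2)
s=env.get_state();print(s["time"],s["ft_force"])
f=vision.grab_frame("wrist");cv2.imwrite("pics/w7.png",f["img"]);np.savez("/tmp/f7.npz",**{k:f[k] for k in("img","intrinsics","tool_from_camera")})
g=cv2.cvtColor(f["img"],cv2.COLOR_BGR2GRAY)
for v in range(205,250): 
    if g[v,312:319].mean()>90: print(v,g[v,315],np.round(HR.T@(ray(s,f,315,v,.092)-HT)+[0,.115],4))
f=vision.grab_frame("top");cv2.imwrite("pics/t7.png",f["img"])
for q in ["round_button_top","square_button_top","lever_top","shaker","dish","pot"]:
    print(q,[(np.round(w(f,x["position"]),4),round(x["score"],2)) for x in models.tip_of(f,q)[:1]])
```

```text
29.975 [-0.56234715  0.75085822 -0.09673609]
205 66 [-0.1321  0.0877]
206 66 [-0.1321  0.0866]
207 66 [-0.1321  0.0854]
208 66 [-0.1321  0.0843]
209 66 [-0.1321  0.0831]
210 65 [-0.1321  0.082 ]
211 65 [-0.1321  0.0808]
212 67 [-0.1321  0.0797]
213 64 [-0.1321  0.0785]
223 214 [-0.1321  0.0669]
224 205 [-0.1321  0.0657]
225 120 [-0.1321  0.0645]
229 62 [-0.1321  0.0598]
230 61 [-0.1321  0.0586]
231 60 [-0.1321  0.0574]
232 61 [-0.1321  0.0562]
233 61 [-0.1321  0.055 ]
234 61 [-0.1321  0.0538]
235 61 [-0.1321  0.0526]
236 60 [-0.1321  0.0514]
237 60 [-0.1321  0.0502]
238 61 [-0.1321  0.049 ]
239 60 [-0.1321  0.0478]
240 59 [-0.1321  0.0466]
241 60 [-0.1321  0.0454]
242 60 [-0.1321  0.0442]
243 59 [-0.1321  0.043 ]
244 59 [-0.1321  0.0418]
245 60 [-0.1321  0.0405]
246 59 [-0.1321  0.0393]
247 65 [-0.1321  0.0381]
248 67 [-0.1321  0.0368]
249 66 [-0.1321  0.0356]
round_button_top [(array([0.523 , 0.0732, 0.076 ]), 0.66)]
square_button_top [(array([0.5343, 0.1378, 0.0761]), 0.67)]
lever_top [(array([ 0.4939, -0.0557,  0.0908]), 0.65)]
shaker [(array([0.5974, 0.1148, 0.0636]), 0.61)]
dish []
pot [(array([ 0.7266, -0.0403,  0.0626]), 0.6)]
```

View pics/w7.png

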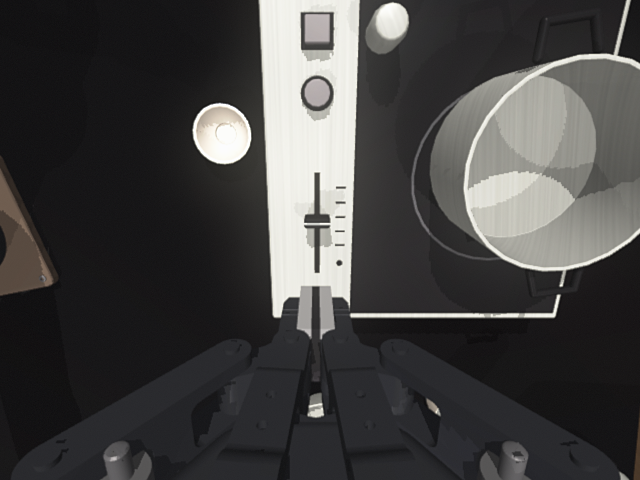

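View pics/t7.png

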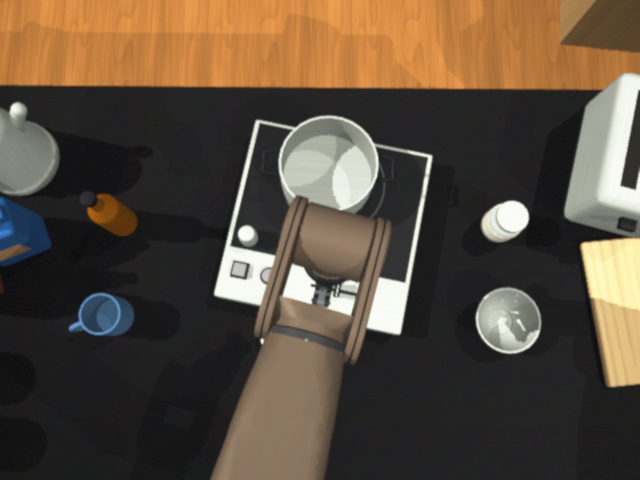

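The line on the knob (row 224) gives q ≈ 0.066. The round button is up again at (317,93), and the pot, shaker and dish are where they were. I'm handing it in.

```bash
python3 -c "
from h import *
print(env.sign_off(), env.get_state()['time'])"
```

```text
the job is handed in; nothing more can be done
the job is handed in; nothing more can be done
```

The hob is on its third power step and was started with the round button. I handed the job in shortly after 30 s on the robot's clock, against the 54 s limit.

- **Lever:** I pushed it with the shut fingertips in 1 mm steps, with at most about 5 N, and counted three clicks. The wrist camera puts it at 0.066 m, which is the third click. The fingers stopped about 6 mm short of touching it again.
- **Round button:** I pressed it to its hard stop with about 13 N. The fingertip went from z = 0.074 to 0.068 m, which is the full 6 mm. I then let go, and the last picture shows it up again.
- **Square button and other things:** The square button was not touched. The pot and shaker measured in the same place to within a few millimetres. The dish and the mug, oil, jar and bowl look unmoved in the pictures.

**Checks that disagreed:**
- The network did not report the dish in the last top picture because the arm covered it, but the wrist picture shows it in its place.
- That picture also put the hob's line about 2 mm off in hob x, because the arm had not fully settled.
- My first automatic "click" signal came too early, with the lever at about 0.018 m. The picture showed this, so I did not count it.

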